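Bolt the weights chest shut against its spring catch

TASK

Bolt the weights chest shut: press the spring catch's thumb pad down with one fingertip and, keeping it held down the whole way, push the bolt's upright tab across with the other fingertip until the bolt is fully home through the keeper on the other leaf. Then let the catch spring back up to lock it and come away. Fingertips only: do not lift or shove the chest, and leave the things lying on it and around it where they are.

Things in the scene. Friction and masses are not known exactly. Their poses are not given: they have to be found in the camera images.
- chest: loose heavy grey metal chest, 230 x 340 x 110 mm (its x, y, z), about 7 kg; its top is two flat aluminium leaves meeting in a seam at its y = 0. Origin: centre of its underside, z up. 'Over the lid' means above the leaves, z = 110 mm. A slide bolt lies on top along x = 0 on the negative-y leaf: from that end, thumb pad, pivot, hook, low strap, push tab, strap, seam, keeper.
- catch_pivot (a point): axis of the catch, 10 mm over the lid at chest y = -100, between two ears 17 mm tall at x = +-19 mm. The hook reaches to 29 mm ahead of it (+y), the pad lies behind it. On the bolt's line nothing but pad and tab stands higher than 26 mm over the lid, even the raised hook. Frame parallel to the chest's.
- thumb_pad (a point): middle of the top of the catch's thumb pad, a steel plate 30 mm wide (chest x), 30 mm long. At rest it slopes 17 degrees, the outer (negative-y) edge higher; this point is then 36.5 mm over the lid at chest y = -118. Pressed by 0.30 rad it is level, 30 mm over the lid at y = -125. The frame turns with the catch.
- push_tab (a point): centre of the near face (negative y, towards the thumb pad) of the bolt's upright steel push tab, 38 mm over the lid. The tab is 26 mm wide (chest x), 5 mm thick and stands from 12 to 48 mm over the lid on a 20 x 8 mm flat bar. Near face at chest y = -54 when drawn, -28 when home. Frame parallel to the chest's.
- keeper (a point): centre of the steel keeper loop on the other leaf, at chest y = +12, 8 mm over the lid, that the bolt's end enters; the bolt shoots towards it, along chest +y. Frame parallel to the chest's.
- catch (a joint): turn of the spring catch (rad): 0 = up, hook in a notch of the bolt; grows as the pad is pressed; 0.34 = stop, the pad's middle 7.5 mm below rest. The hook clears the bolt above 0.15; let up with the bolt part-way, it drags on it there. The spring takes 2.5 N (start) to 4 N (stop) at the pad's middle, more nearer the pivot and with friction, and lifts the catch again over a notch.
- bolt (a joint): travel of the bolt (m) along chest +y: 0 = drawn, 0.026 = fully home against its stop. It slides with about 2 N of friction and stays where it is left. With the catch up the drawn bolt can move only 2 mm; the hook drops into the home notch from 0.023 on.
- spool: orange line spool lying flat on the chest's bolt leaf, 54 mm across, 20 mm high; leave it. Origin: centre of its underside.
- shot_tub: round split-shot tub on the bolt leaf, 48 mm across, 20 mm high; leave it. Origin: centre of its underside.
- float_box: flat black float box on the other leaf, 60 x 110 x 22 mm; leave it. Origin: centre of its underside.
- mug: white mug on the bench, 82 mm across, 95 mm high; leave it. Origin: centre of its underside.
- phone: black phone on the bench, 74 x 154 x 9 mm; leave it. Origin: centre of its underside.
- lead_weight: grey cast weight with a wire loop, 62 x 62 x 42 mm, on the bench; leave it. Origin: centre of its underside.
- label_printer: hand label printer, 165 x 88 x 51 mm, on the bench; leave it. Origin: centre of its underside.

How it is judged:
On the way, in this order (a step that is already met when the one before it is completed fails the run):
1. the catch is pressed down while the bolt is still drawn (value of joint catch above 0.2 rad and value of joint bolt below 0.005 m), for 0.1 s.
2. the bolt is pushed home with the catch still held down (value of joint catch above 0.2 rad and value of joint bolt above 0.0225 m), for 0.1 s.
At the end, for the whole second after the job is handed in: The bolt is fully home (its joint beyond 22.5 of 26 mm), the catch has sprung back up into its notch (below 0.05 rad), and the chest stands at rest on the bench (value of joint bolt above 0.0225 m and value of joint catch below 0.05 rad and linear speed of chest below 0.01 m/s and height (world z) of chest below 0.004 m); the robot touches nothing.
It fails at once if the catch is let up while the bolt is part-way (bolt between 6 and 20 mm with the catch below 0.18 rad) (value of joint bolt between 0.006 and 0.02 m and value of joint catch below 0.18 rad).
It fails at once if the chest is lifted or tipped (over 8 mm or 0.06 rad) or shoved more than 20 mm (height (world z) of chest above 0.008 m or angle between chest's own z axis and vertical above 0.06 rad or distance of chest from where it was at the start of the episode above 0.02 m).
It fails at once if one of the things lying on or around the chest is moved more than 30 mm (distance of any of spool, shot_tub, float_box, mug, phone, lead_weight, label_printer from where it was at the start of the episode above 0.03 m).
It also fails if it takes over 48 s, if anything falls off the work surface, if the arm or the gripper's body presses on something with over 40 N, if the wrist force passes 120 N, or if a joint passes its speed limit or range.

ROBOT

A 7-joint arm with a two-finger parallel gripper is mounted at the origin on the work surface. World frame = base frame: x ahead of the robot, y to its left, z up, the work surface at z = 0. Lengths are in m, angles in rad, forces in N, time in s.
With the tool pointing down it reaches from about 0.4 to 0.875 m from the base axis. Payload 19.3 kg.
Tool frame: the origin (TCP) lies where the fingers leave the gripper's body, on its centre line; the fingertips stand bot.tip_reach ahead of it and the grasp point (between the pads) lies 54 mm ahead of it (bot.tip_reach is the distance from the TCP to the fingertips, in m); z points along the fingers, y is the line along which they close (so a half turn about z gives the same grasp; the last joint's range is limited). The gripper opens to 85 mm and grips with 20 to 120 N. Pads are 22 mm wide; open, the fingers measure 114 mm over their backs; the gripper's body (76 mm by 85 mm) begins 54 mm behind the grasp point. The pads swing forward as they close: fully open they stand 13 mm farther back than shut.
Start: joints at [1.126, 0.521, -0.036, 1.599, 0.021, 1.021, -0.113], TCP at [0.229, -0.582, 0.304] pointing down, gripper open.
Joint ranges: [-2.91, 2.91], [-0.3, 2.13], [-1.5, 1.42], [0.17, 2.43], [-1.26, 4.41], [0.16, 1.93], [-2.52, 2.52]. Speed limits (rad/s): [1.89, 1.89, 2.39, 2.39, 3.01, 3.01, 3.01].

INTERFACE

Orientations are given as [roll, pitch, yaw] about the fixed x, y, z axes, in that order (R = Rz(yaw) Ry(pitch) Rx(roll)).
In Python, from workcell import bot gives the robot as it stands. The module is installed in compiled form; this text tells all that it offers.
- The arm moves only by the shell command python3 -m jog 'ROWS' [FORCE]. ROWS is JSON, a list that holds one entry, the list of rows, each a list of 7 numbers: the shift along the tool's x, y, z in mm, then the turn, a rotation vector about the tool's x, y, z in rad, then the opening, from 0 (shut) to 1 (fully open). In form: [[[tx, ty, tz, wx, wy, wz, fingers], ...]]. A call has 1 to 5 rows; each row shifts and turns the commanded pose from where the row before left it, along the tool's axes as they then stand; what a row does not reach is not made up. A row lasts 1/10 s, in which the tool goes at most 50 mm and 8.59 degrees, less where a joint would pass 70% of its speed; a pose out of reach is approached as far as the arm can. A call is refused whole if a number of a shift passes 50 or a number of a turn 0.15, either way. A call with a gripper value outside its range is refused whole. The fingers move at their own pace and stop on an object; FORCE is the grip in N (left out, the last holds). Time passes only in rows, so rows that do not move let the fingers close. It gives the time, the measured TCP pose, the force, the opening and the grip force at its end, in the units of the state.
- bot.observe(): the state, without advancing time (a new reading comes with each control period).
- bot.grab_frame(name): name is "side" or "top"; returns a dict with "img" (420x560x3 uint8, red, green, blue), "intrinsics" (3x3 intrinsics, pixels), "R" (3x3) and "t" (3): a world point X has camera coordinates R X + t. Camera axes: x right, y down, z forward; pixel columns grow to the right and rows downward; lengths in m; the calibration is good to about 2 mm. A picture is of the moment at which its call begins. There is no depth.
- bot.job_done(): hands the job in; it is judged then, once.
Trained networks look in a picture, given as the dict that the camera call returned (one of the last four; its "shot" number tells which), for a name from the list of things; names that differ only in an ending like _2 or _b are one class to them, and where a whole thing is asked for, a point or a joint stands for the part that bears it (a point fixed in the world has none). Each returns a list of dicts, best first, with "conf" (0 to 1); they miss things now and then, are a little off and sometimes report something else, mostly with a low value. They report only what shows in the picture. A call takes as long as a camera call.
- bot.trace(query, picture): "region" (420x560 bool, what is visible of it).
- bot.spot_point(query, picture): "xyz" ([x, y, z] in m, in world coordinates, good to about 4 mm: a listed point, or the origin of a listed thing).
The state is a dict: "clock": time; "qpos": joint angles; "qd": joint speeds; "joint_efforts": joint torques, N m; "position": TCP position; "tool_rot": TCP orientation; "force": force on the tool from outside, world axes, zero at the start; "moment": the same for the moment, N m; "grip_width": finger opening in m; "finger_force": force on a finger pad.
Only numpy, scipy, OpenCV 4.12 (cv2) and the standard library are available. Lean on these libraries where they do the work, as an engineer would, in place of code of your own. Each camera call takes 0.05 s, during which the arm holds its last target. There are 200 camera calls.

## Working session

There is one attempt and no reset: what is moved stays moved. The work goes in short steps, Python scripts to look and compute and a shell command to move; the robot and the scene stay as the last step left them, time stands still between calls to the robot, and variables do not carry over. Pictures are saved under pics/ and viewed, at most 10 in all, crops included, and the job is handed in when it is done.

```bash
mkdir -p pics
python3 - <<'E'
from workcell import bot
import cv2,numpy as np
s=bot.observe();print(s['clock'],s['position'],s['tool_rot'],s['grip_width'],bot.tip_reach)
ims=[]
for c in("top","side"):
    f=bot.grab_frame(c);ims.append(f)
    cv2.imwrite(f'pics/{c}0.png',f['img'][:,:,::-1])
    for q in("chest","catch_pivot","thumb_pad","push_tab","keeper","spool","shot_tub","float_box","mug"):
        r=bot.spot_point(q,f);print(c,q,[(np.round(d['xyz'],4),round(d['conf'],2)) for d in r[:2]])
E
```

```text
0.0 [ 0.22870082 -0.58139394  0.30332048] [-3.14048970e+00  7.37468596e-05  3.74813612e-01] 0.08567519330412363 0.0726
top chest [(array([ 5.836e-01,  5.010e-02, -1.000e-04]), 0.75)]
top catch_pivot [(array([ 0.5423, -0.0403,  0.1195]), 0.64), (array([0.5584, 0.0024, 0.1462]), 0.57)]
top thumb_pad [(array([ 0.5392, -0.062 ,  0.143 ]), 0.48)]
top push_tab [(array([0.5586, 0.0016, 0.1468]), 0.58), (array([0.5549, 0.1608, 0.11  ]), 0.25)]
top keeper [(array([0.5849, 0.0603, 0.1203]), 0.73)]
top spool [(array([ 0.631 , -0.0469,  0.11  ]), 0.64), (array([0.5801, 0.0539, 0.0032]), 0.24)]
top shot_tub [(array([0.4859, 0.0211, 0.1108]), 0.85)]
top float_box [(array([0.5593, 0.1597, 0.1138]), 0.73)]
top mug [(array([ 0.377 , -0.3384,  0.0025]), 0.8)]
side chest [(array([5.805e-01, 4.770e-02, 1.000e-04]), 0.83)]
side catch_pivot [(array([ 0.5424, -0.0398,  0.1209]), 0.65)]
side thumb_pad [(array([ 0.5385, -0.0556,  0.1462]), 0.52)]
side push_tab [(array([0.563 , 0.0025, 0.1497]), 0.71)]
side keeper [(array([0.5842, 0.0595, 0.1163]), 0.8)]
side spool [(array([ 0.6298, -0.0458,  0.1076]), 0.67)]
side shot_tub [(array([0.4855, 0.0221, 0.1157]), 0.56)]
side float_box [(array([0.5626, 0.1605, 0.1079]), 0.84)]
side mug [(array([ 3.787e-01, -3.454e-01,  1.000e-04]), 0.87), (array([ 0.5815,  0.0508, -0.0039]), 0.73)]
```

```bash
python3 -c "
import cv2,numpy as np
a=cv2.imread('pics/top0.png');b=cv2.imread('pics/side0.png')
cv2.imwrite('pics/both.png',cv2.resize(np.hstack([a,b]),(800,300)))"
```

```text
(no output)
```

View pics/top0.png

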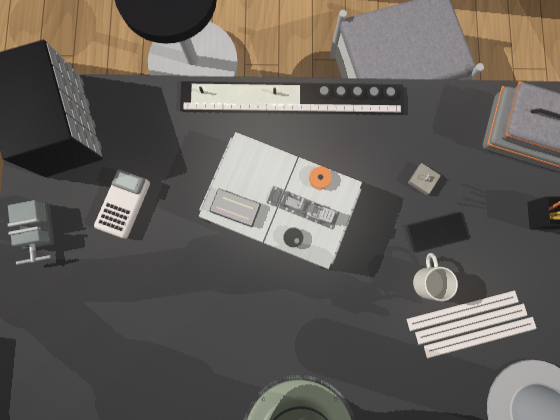

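View pics/side0.png

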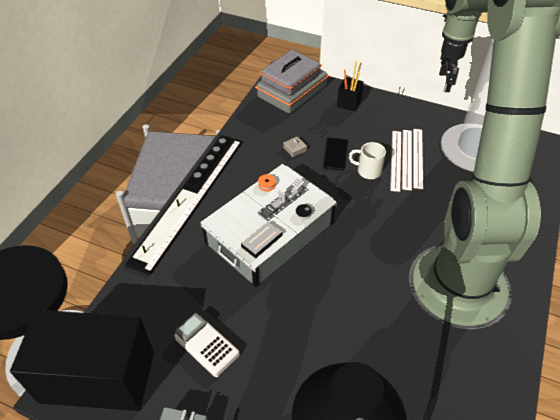

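```bash
cat > h.py <<'E'
from workcell import bot
import numpy as np
from scipy.optimize import least_squares
P={"chest":(0,0,0),"catch_pivot":(0,-.1,.12),"thumb_pad":(0,-.118,.1465),"push_tab":(0,-.054,.148),"keeper":(0,.012,.118)}
def fit():
    obs=[]
    for k in range(2):
        for c in("top","side"):
            f=bot.grab_frame(c)
            for q,p in P.items():
                for d in bot.spot_point(q,f)[:1]:
                    if d['conf']>.4: obs.append((p,d['xyz'],q,c))
    m=np.array([o[0] for o in obs]);w=np.array([o[1] for o in obs])
    def r(s):
        c,n=np.cos(s[2]),np.sin(s[2])
        return np.c_[c*m[:,0]-n*m[:,1]+s[0]-w[:,0],n*m[:,0]+c*m[:,1]+s[1]-w[:,1]]
    s=least_squares(lambda s:r(s).ravel(),[.582,.049,-.4],loss='soft_l1',f_scale=.003)
    for o,e in zip(obs,r(s.x)): print(o[2],o[3],np.round(e*1e3,1))
    return s.x
def tool(s):  # tcp in chest frame (mm, lid height), yaw error
    o=bot.observe();c,n=np.cos(s[2]),np.sin(s[2]);d=np.array(o['position'])[:2]-s[:2]
    print('t',round(o['clock'],2),'chest xy,z over lid of TCP',np.round([1e3*(c*d[0]+n*d[1]),1e3*(-n*d[0]+c*d[1]),1e3*(o['position'][2]-.11)],1),'rot',np.round(o['tool_rot'],3),'w',round(o['grip_width'],4),'F',np.round(o['force'],1),'ff',o['finger_force'],bot.tip_reach)
    T=np.array
E
python3 - <<'E'
from h import *
s=fit();print(s);np.save('s.npy',s);tool(s)
c,n=np.cos(s[2]),np.sin(s[2])
# TCP hover at chest (0,-97.5)
w=s[:2]+np.array([-n*-.0975,c*-.0975]);d=w-np.array(bot.observe()['position'])[:2]
y=bot.observe()['tool_rot'][2]
print('world d',d,'tool(yaw now)',(d@[np.cos(y),np.sin(y)],d@[np.sin(y),-np.cos(y)]))
print('after yaw', d@[c,n],d@[n,-c])
E
```

```text
chest top [-0.3 -1.6]
catch_pivot top [2.3 1.8]
thumb_pad top [-2.3  4.8]
push_tab top [-3.5 -2. ]
keeper top [1.7 4.4]
chest side [  19.8 -114.5]
catch_pivot side [2.2 0.8]
thumb_pad side [-0.  -1.9]
push_tab side [0.3 0.8]
keeper side [-3.5 -1. ]
chest top [-1.7 -3.2]
catch_pivot top [3.4 0.9]
thumb_pad top [-1.2  2.5]
push_tab top [ 0.1 -5.5]
keeper top [-0.9  5.1]
chest side [-0.4  1.2]
catch_pivot side [-0.5  1.3]
thumb_pad side [ 0.5 -1.5]
push_tab side [-0.1 -0.3]
keeper side [ 0.3 -0.7]
[ 0.57997933  0.05120578 -0.37374032]
t 2.2 chest xy,z over lid of TCP [ -95.9 -717.3  193.9] rot [ 3.142 -0.     0.375] w 0.0857 F [-0.5  0.3  0.6] ff 0.0 0.0726
world d [0.31556474 0.54205407] tool(yaw now) (np.float64(0.4921073947059352), np.float64(-0.3888882009713308))
after yaw 0.09587676867472816 -0.619847857145182
```

```bash
python3 -m jog '[[[10,-40,0,0,0,0.15,0.61],[10,-45,0,0,0,0.15,0.61],[15,-45,0,0,0,0.15,0.61],[20,-40,0,0,0,0.15,0.61],[20,-40,0,0,0,0.149,0.61]]]'
python3 - <<'E'
from h import *
tool(np.load('s.npy'))
E
```

```text
clock: 2.7
position: [0.281, -0.3811, 0.3043]
tool_rot: [3.141, -0.0, -0.351]
force: [1.0, -0.8, -0.1]
grip_width: 0.0517
finger_force: 0.0
t 2.7 chest xy,z over lid of TCP [-120.6 -511.6  194.3] rot [ 3.141 -0.    -0.351] w 0.0517 F [ 1.  -0.8 -0.1] ff 0.0 0.0726
```

```bash
python3 -m jog '[[[14,-45,0,0,0,0,0.61],[14,-45,0,0,0,0,0.61],[14,-45,0,0,0,0,0.61],[14,-45,0,0,0,0,0.61],[14,-45,0,0,0,0,0.61]]]' | head -2;python3 -m jog '[[[13,-40,0,0,0,0,0.61],[13,-40,0,0,0,0,0.61],[12,-40,10,0,0,0,0.61],[0,-30,20,0,0,0,0.61],[0,0,20,0,0,0,0.61]]]'>/dev/null
python3 - <<'E'
from h import *
import cv2
tool(np.load('s.npy'))
for c in("top","side"):
    f=bot.grab_frame(c);cv2.imwrite(f'pics/{c}1.png',f['img'][:,:,::-1])
E
python3 - <<'E'
import cv2,numpy as np
a=cv2.imread('pics/top1.png')[120:280,190:390];b=cv2.imread('pics/side1.png')[120:280,190:390]
cv2.imwrite('pics/c1.png',cv2.resize(np.hstack([a,b]),(800,320),interpolation=cv2.INTER_CUBIC))
E
```

```text
clock: 3.2
position: [0.4237, -0.1929, 0.3042]
t 3.7 chest xy,z over lid of TCP [ -23.1 -130.7  143.4] rot [-3.14e+00 -1.00e-03 -3.39e-01] w 0.052 F [-0.5 -1.7 -0.8] ff 0.0 0.0726
```

View pics/c1.png

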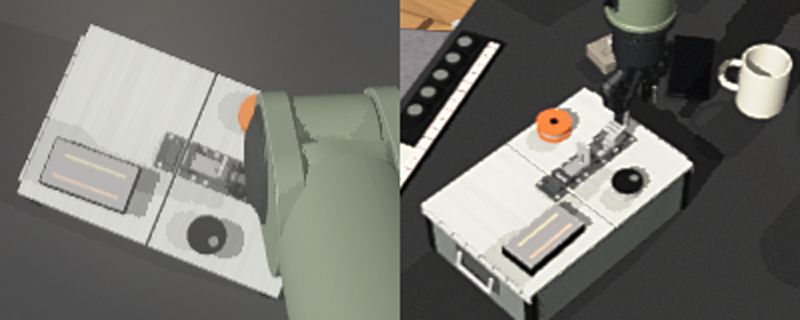

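```bash
python3 -m jog '[[[6,-10,0,0,0,0.035,0.61],[9,-13,5,0,0,0,0.61],[9,-10,5,0,0,0,0.61],[0,0,0,0,0,0,0.61]]]' >/dev/null
python3 - <<'E'
from h import *
import cv2
s=np.load('s.npy');tool(s)
f=bot.grab_frame("side")
for q in ("push_tab","thumb_pad","catch_pivot","keeper"):
    for d in bot.spot_point(q,f)[:1]:
        c,n=np.cos(s[2]),np.sin(s[2]);e=d['xyz'][:2]-s[:2]
        print(q,d['conf'],np.round([1e3*(c*e[0]+n*e[1]),1e3*(-n*e[0]+c*e[1]),1e3*(d['xyz'][2]-.11)],1))
im=f['img'][:,:,::-1].copy()
im=cv2.resize(im[110:230,240:360],(600,600),interpolation=cv2.INTER_CUBIC)
# overlay: predicted model points & fingertip edges
c,n=np.cos(s[2]),np.sin(s[2])
def px(x,y,z):
    X=np.array([s[0]+c*x-n*y,s[1]+n*x+c*y,z+.11]);p=f['intrinsics']@(f['R']@X+f['t']);return tuple(int(v) for v in ((p[:2]/p[2]-[240,110])*5))
for p,col in(((0,-.118,.0365),(0,0,255)),((0,-.054,.038),(0,255,0)),((0,-.1,.01),(255,0,0)),((0,.012,.008),(255,0,255))): cv2.circle(im,px(*p),3,col,-1); print(px(*p))
cv2.imwrite('pics/c2.png',im)
E
```

```text
t 4.2 chest xy,z over lid of TCP [   1.8 -100.8  133.4] rot [-3.141  0.    -0.378] w 0.0519 F [ 0.1  0.  -0.3] ff 0.0 0.0726
push_tab 0.64 [ -2.8 -54.2  38.5]
thumb_pad 0.68 [   1.  -116.7   36.2]
catch_pivot 0.73 [ -0.3 -98.2  12.1]
keeper 0.59 [ 2.  13.9  8.5]
(283, 362)
(208, 417)
(261, 408)
(130, 510)
```

View pics/c2.png

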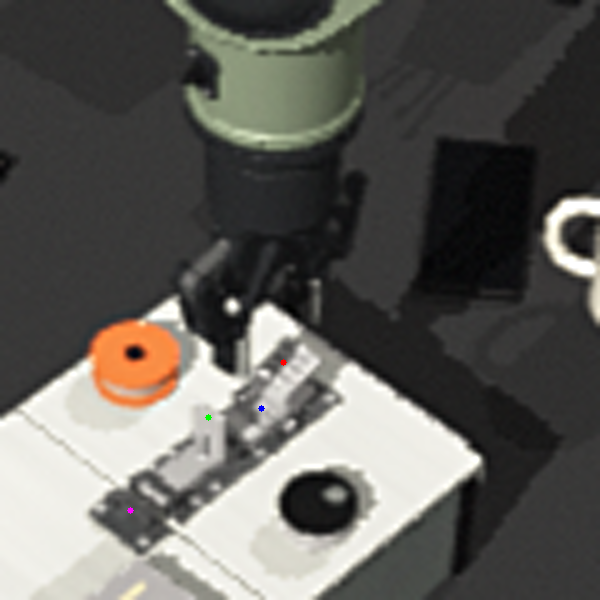

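```bash
python3 -m jog '[[[-3,-3,0,0,0,0,0.61],[0,0,8,0,0,0,0.61],[0,0,8,0,0,0,0.61],[0,0,0,0,0,0,0.61]]]' ; python3 -m jog '[[[0,0,4,0,0,0,0.61],[0,0,3,0,0,0,0.61],[0,0,0,0,0,0,0.61]]]';python3 - <<'E'
from h import *
tool(np.load('s.npy'))
E
```

```text
clock: 4.85
position: [0.5413, -0.0403, 0.2266]
tool_rot: [3.141, 0.002, -0.379]
force: [-0.4, -0.0, 0.3]
grip_width: 0.0521
finger_force: 0.0
clock: 5.15
position: [0.5417, -0.0403, 0.2205]
tool_rot: [3.141, 0.0, -0.38]
force: [-0.7, -0.1, -0.6]
grip_width: 0.0522
finger_force: 0.0
t 5.15 chest xy,z over lid of TCP [ -2.2 -99.1 110.5] rot [ 3.141  0.    -0.38 ] w 0.0522 F [-0.7 -0.1 -0.6] ff 0.0 0.0726
```

```bash
for i in 1; do python3 -m jog '[[[0,0,2,0,0,0,0.61],[0,0,0,0,0,0,0.61]]]'; python3 -m jog '[[[0,0,2,0,0,0,0.61],[0,0,0,0,0,0,0.61]]]'; python3 -m jog '[[[0,0,2,0,0,0,0.61],[0,0,0,0,0,0,0.61]]]'; done | grep -E "position|force"
```

```text
position: [0.5419, -0.0403, 0.2189]
force: [-0.0, -0.2, 1.0]
finger_force: 0.6
position: [0.5419, -0.0404, 0.2169]
force: [-0.0, -1.1, 2.2]
finger_force: 0.9
position: [0.5419, -0.0404, 0.2148]
force: [0.1, -0.5, 3.1]
finger_force: 1.2
```

```bash
for i in 1; do python3 -m jog '[[[0,0,2,0,0,0,0.61],[0,0,0,0,0,0,0.61]]]'; python3 -m jog '[[[0,0,2,0,0,0,0.61],[0,0,0,0,0,0,0.61]]]'; python3 -m jog '[[[0,0,1,0,0,0,0.61],[0,0,0,0,0,0,0.61]]]'; done | grep -E "position|force"
```

```text
position: [0.5418, -0.0404, 0.2127]
force: [0.7, -2.1, 3.6]
finger_force: 1.5
position: [0.5418, -0.0404, 0.2107]
force: [0.7, -1.7, 3.7]
finger_force: 1.9
position: [0.5418, -0.0404, 0.2098]
force: [-0.9, -3.0, 5.1]
finger_force: 2.3
```

```bash
for i in 1; do python3 -m jog '[[[0,0,1,0,0,0,0.61],[0,0,0,0,0,0,0.61]]]'; python3 -m jog '[[[0,0,1,0,0,0,0.61],[0,0,0,0,0,0,0.61]]]';  done | grep -E "position|force"
python3 - <<'E'
from h import *
import cv2
s=np.load('s.npy');tool(s)
f=bot.grab_frame("side")
cv2.imwrite('pics/c3.png',cv2.resize(f['img'][150:230,250:350,::-1],(800,600),interpolation=cv2.INTER_CUBIC))
E
```

```text
position: [0.5418, -0.0405, 0.2089]
force: [-1.3, -3.7, 5.8]
finger_force: 2.9
position: [0.5417, -0.0407, 0.208]
force: [-1.8, -4.4, 7.3]
finger_force: 3.9
t 6.75 chest xy,z over lid of TCP [ -2.  -99.5  98. ] rot [ 3.141  0.    -0.38 ] w 0.0523 F [-1.8 -4.4  7.3] ff 3.866292400052771 0.0726
```

View pics/c3.png

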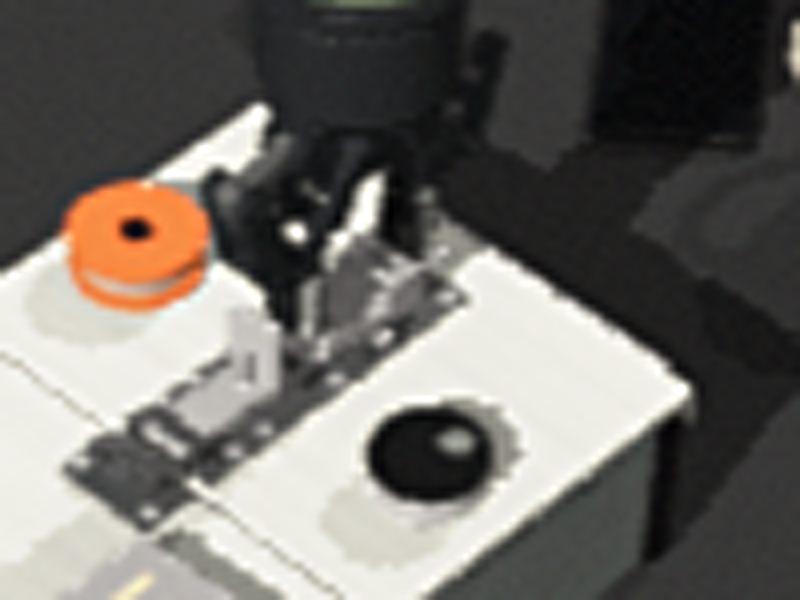

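```bash
for i in 1; do python3 -m jog '[[[0,0,0.6,0,0,0,0.64],[0,0,0,0,0,0,0.64]]]'; python3 -m jog '[[[0,0,0.6,0,0,0,0.67],[0,0,0,0,0,0,0.67]]]'; python3 -m jog '[[[0,0,0.7,0,0,0,0.70],[0,0,0,0,0,0,0.70]]]';  done | grep -E "position|force|width"
```

```text
position: [0.5419, -0.0403, 0.2075]
force: [-1.9, -2.9, 6.5]
grip_width: 0.0547
finger_force: 4.0
position: [0.542, -0.0401, 0.2068]
force: [-0.6, -1.3, 8.9]
grip_width: 0.0568
finger_force: 3.9
position: [0.5421, -0.0399, 0.2062]
force: [-0.3, 1.4, 8.8]
grip_width: 0.06
finger_force: 4.3
```

```bash
for i in 1; do python3 -m jog '[[[0,-1.5,0,0,0,0,0.71],[0,-1.5,0.4,0,0,0,0.72],[0,0,0,0,0,0,0.72]]]'; python3 -m jog '[[[0,-1.5,0.2,0,0,0,0.73],[0,-1.5,0.2,0,0,0,0.74],[0,0,0,0,0,0,0.74]]]';  done | grep -E "position|force|width"
python3 - <<'E'
from h import *
tool(np.load('s.npy'))
E
```

```text
position: [0.5427, -0.0383, 0.2057]
force: [-3.7, -7.0, 11.6]
grip_width: 0.0618
finger_force: 5.8
position: [0.5439, -0.0356, 0.2054]
force: [-4.0, -7.2, 11.7]
grip_width: 0.0636
finger_force: 6.8
t 8.0 chest xy,z over lid of TCP [ -1.9 -94.   95.4] rot [ 3.14  0.   -0.38] w 0.0636 F [-4.  -7.2 11.7] ff 6.795138522866182 0.0726
```

```bash
for i in 1; do python3 -m jog '[[[0,-2,0.1,0,0,0,0.75],[0,-2,0.2,0,0,0,0.76],[0,0,0,0,0,0,0.76]]]'; python3 -m jog '[[[0,-2,0.1,0,0,0,0.77],[0,-2,0.2,0,0,0,0.78],[0,0,0,0,0,0,0.78]]]';  done | grep -E "position|force|width"
python3 - <<'E'
from h import *
import cv2
tool(np.load('s.npy'))
f=bot.grab_frame("side")
cv2.imwrite('pics/c4.png',cv2.resize(f['img'][150:230,250:350,::-1],(800,600),interpolation=cv2.INTER_CUBIC))
E
```

```text
position: [0.5453, -0.032, 0.2051]
force: [-3.6, -6.9, 10.6]
grip_width: 0.0653
finger_force: 6.3
position: [0.5468, -0.0283, 0.2048]
force: [-3.2, -8.3, 12.1]
grip_width: 0.0668
finger_force: 6.4
t 8.6 chest xy,z over lid of TCP [ -1.8 -86.2  94.8] rot [ 3.14  0.   -0.38] w 0.0668 F [-3.2 -8.3 12.1] ff 6.398054002784193 0.0726
```

View pics/c4.png

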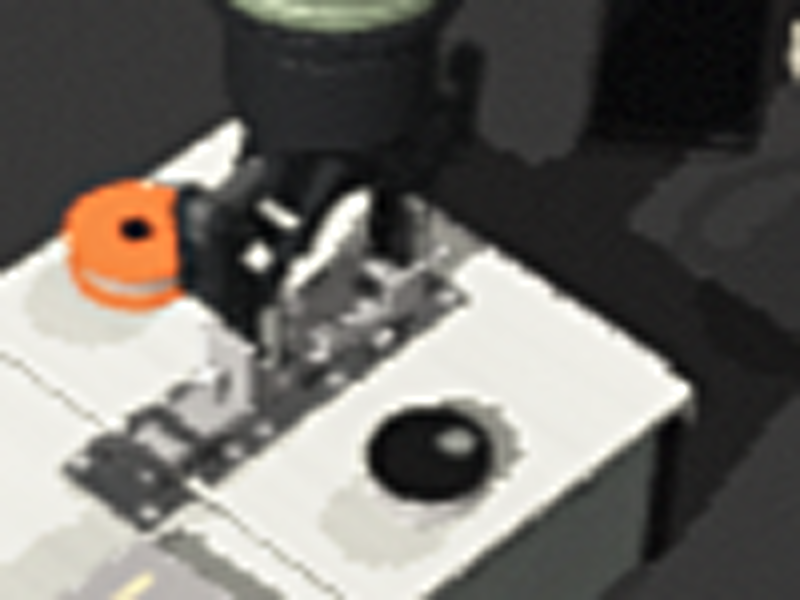

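```bash
for i in 1; do python3 -m jog '[[[0,-2,0.2,0,0,0,0.79],[0,-2,0.2,0,0,0,0.80],[0,0,0,0,0,0,0.80]]]'; python3 -m jog '[[[0,-1,0.2,0,0,0,0.81],[0,-1.5,0.3,0,0,0,0.825],[0,0,0,0,0,0,0.825]]]';  done | grep -E "position|force|width"
python3 - <<'E'
from h import *
tool(np.load('s.npy'))
E
```

```text
position: [0.5482, -0.0251, 0.2045]
force: [-5.3, -11.5, 14.3]
grip_width: 0.068
finger_force: 8.2
position: [0.5489, -0.0235, 0.2042]
force: [-8.2, -13.8, 20.6]
grip_width: 0.0708
finger_force: 10.7
t 9.25 chest xy,z over lid of TCP [ -1.7 -80.9  94.2] rot [ 3.138  0.    -0.381] w 0.0708 F [ -8.2 -13.8  20.6] ff 10.714958449825644 0.0726
```

```bash
python3 -m jog '[[[0,-1,-0.2,0,0,0,0.825],[0,-1,-0.1,0,0,0,0.825],[0,0,0,0,0,0,0.825]]]' | grep -E "position|force|width"
python3 - <<'E'
from h import *
import cv2
s=np.load('s.npy');tool(s)
f=bot.grab_frame("side")
c,n=np.cos(s[2]),np.sin(s[2])
for q in("push_tab","keeper","shot_tub"):
    for d in bot.spot_point(q,f)[:1]:
        e=d['xyz'][:2]-s[:2]
        print(q,d['conf'],np.round([1e3*(c*e[0]+n*e[1]),1e3*(-n*e[0]+c*e[1]),1e3*(d['xyz'][2]-.11)],1))
cv2.imwrite('pics/c5.png',cv2.resize(f['img'][150:230,250:350,::-1],(800,600),interpolation=cv2.INTER_CUBIC))
E
```

```text
position: [0.5497, -0.0218, 0.2045]
force: [-8.1, -15.3, 21.1]
grip_width: 0.0711
finger_force: 11.5
t 9.55 chest xy,z over lid of TCP [ -1.5 -79.   94.5] rot [ 3.138 -0.    -0.381] w 0.0711 F [ -8.1 -15.3  21.1] ff 11.450426252558827 0.0726
push_tab 0.44 [  1.6 -31.3  41. ]
keeper 0.89 [ 2.7 12.7  8.3]
shot_tub 0.63 [-80.6 -63.3   0.5]
```

View pics/c5.png

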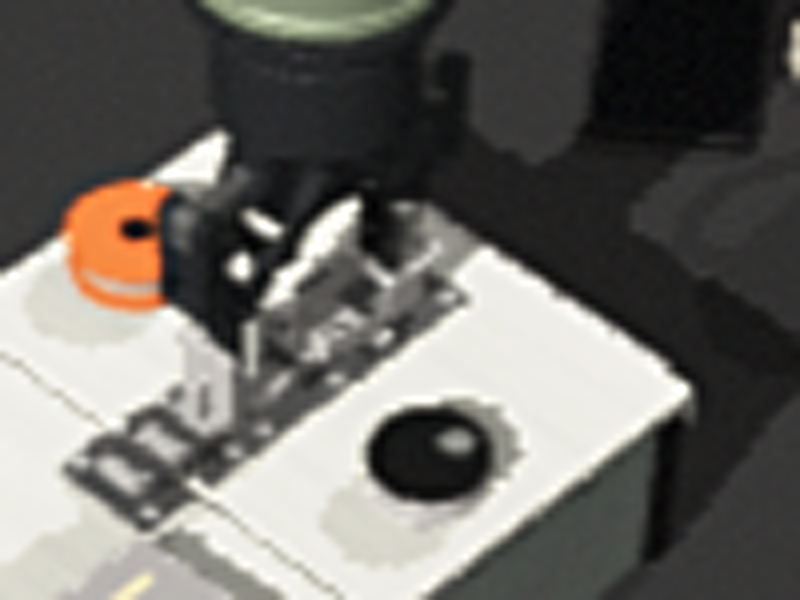

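```bash
for i in 1; do python3 -m jog '[[[0,-1,0.1,0,0,0,0.84],[0,-1,0.2,0,0,0,0.855],[0,0,0,0,0,0,0.855]]]';python3 -m jog '[[[0,-1,0.2,0,0,0,0.87],[0,0,0,0,0,0,0.87]]]'; done | grep -E "position|force|width"
python3 - <<'E'
from h import *
s=np.load('s.npy');tool(s)
E
```

```text
position: [0.5501, -0.0207, 0.2038]
force: [-7.2, -20.8, 14.1]
grip_width: 0.0732
finger_force: 13.6
position: [0.55, -0.0209, 0.2034]
force: [-11.2, -28.2, 14.3]
grip_width: 0.0741
finger_force: 17.0
t 10.25 chest xy,z over lid of TCP [ -1.6 -78.   93.4] rot [ 3.136e+00  1.000e-03 -3.830e-01] w 0.0741 F [-11.2 -28.2  14.3] ff 16.97112491057851 0.0726
```

Run:
```python
from h import *
import cv2
f=bot.grab_frame("side")
cv2.imwrite('pics/c6.png',cv2.resize(f['img'][150:230,250:350,::-1],(800,600),interpolation=cv2.INTER_CUBIC))
```

```text
(no output)
```

View pics/c6.png

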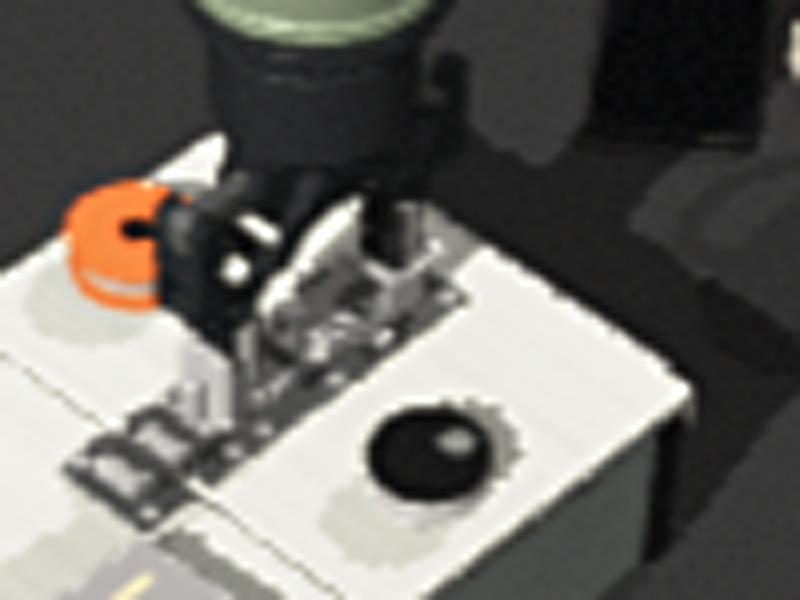

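```bash
for i in 1; do python3 -m jog '[[[0,1,0,0,0,0,0.86],[0,1.5,0,0,0,0,0.85],[0,1.5,0,0,0,0,0.84],[0,0,-1,0,0,0,0.84]]]'; python3 -m jog '[[[0,0,-3,0,0,0,0.84],[0,0,-4,0,0,0,0.84],[0,0,-6,0,0,0,0.84],[0,0,-10,0,0,0,0.84],[0,0,-15,0,0,0,0.84]]]';python3 -m jog '[[[0,0,-20,0,0,0,0.84],[0,0,-30,0,0,0,0.84],[0,0,-30,0,0,0,0.84],[0,0,0,0,0,0,0.84],[0,0,0,0,0,0,0.84]]]'; done | grep -E "position|force|width|clock"
python3 - <<'E'
from h import *
import cv2
s=np.load('s.npy');tool(s)
f=bot.grab_frame("side")
c,n=np.cos(s[2]),np.sin(s[2])
for q in("push_tab","thumb_pad","keeper"):
    for d in bot.spot_point(q,f)[:1]:
        e=d['xyz'][:2]-s[:2]
        print(q,d['conf'],np.round([1e3*(c*e[0]+n*e[1]),1e3*(-n*e[0]+c*e[1]),1e3*(d['xyz'][2]-.11)],1))
cv2.imwrite('pics/c7.png',cv2.resize(f['img'][150:230,250:350,::-1],(800,600),interpolation=cv2.INTER_CUBIC))
E
```

```text
clock: 10.7
position: [0.5496, -0.0215, 0.2047]
force: [-1.8, -5.5, 9.1]
grip_width: 0.0717
finger_force: 4.6
clock: 11.2
position: [0.5497, -0.02, 0.243]
force: [0.3, 0.3, 0.9]
grip_width: 0.0717
finger_force: 0.0
clock: 11.7
position: [0.5499, -0.0201, 0.3233]
force: [0.6, -0.4, -1.2]
grip_width: 0.0718
finger_force: 0.0
t 11.7 chest xy,z over lid of TCP [ -2.  -77.4 213.3] rot [-3.141e+00 -1.000e-03 -3.790e-01] w 0.0718 F [ 0.6 -0.4 -1.2] ff 0.0 0.0726
push_tab 0.69 [  0.8 -26.3  41. ]
thumb_pad 0.47 [  -0.9 -114.3   34.8]
keeper 0.63 [ 2.5 11.4  7.6]
```

View pics/c7.png

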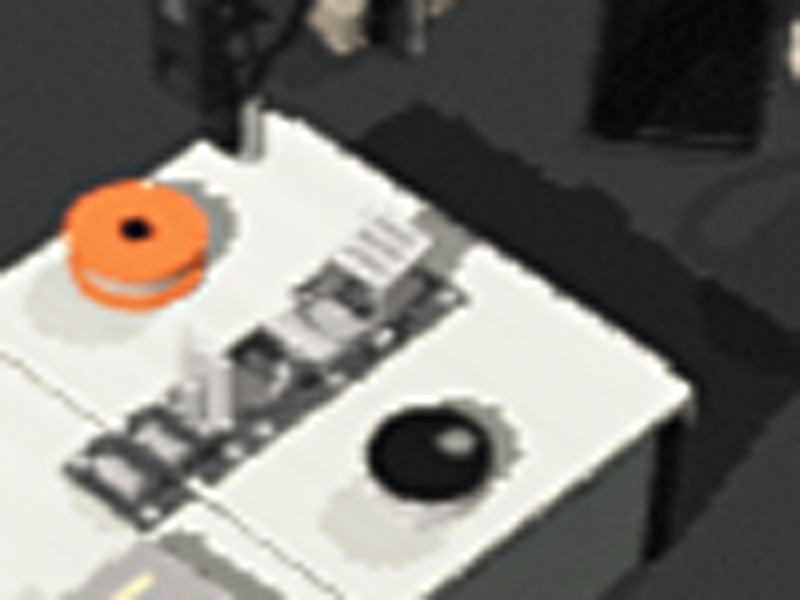

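The view shows the tab home at about (205,390), the bolt end in the keeper at about (115,465), and the pad sprung back up at about (385,240). The tool is clear of everything.

```bash
python3 -c "
from workcell import bot
print(bot.job_done())"
```

```text
the job is handed in; nothing more can be done
None
```

The job is handed in at about 12 s: the bolt was pushed home with the catch held down, the catch sprang back up, and the arm came away clear. The last picture showed the bolt through the keeper, the pad up, and the chest and the spool and tub in place; no verdict came back from the judge.

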